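Fish the support ring out from beside the stirrer

TASK

A support ring has slipped into the narrow gap between the hotplate stirrer and the control box. Take the bent rod from its forked rest and use it to pull the ring out through the open end of the gap until the whole ring, stem and boss lie flat on the open bench just in front of the appliances, touching the ring only with the rod, never with the gripper or arm. Then hang the rod back in both forks of its rest, without upsetting the glassware and other things on the bench.

Things in the scene. Friction and masses are not known exactly. Their poses are not given: they have to be found in the camera images.
- bay: Fixed equipment forming the gap. Origin: on the bench at the middle of the gap's open mouth; x points into the gap (roughly away from the robot), y left, z up. Gap 74 mm wide (y -37 to 37), x 0 to 165 mm, open above and at the mouth; floor = bench. White stirrer on its left (to y 207), grey control box on its right (to y -137), both 100 mm high, flat-topped; knobs stick 14 mm out in front.
- ring: Dropped support ring, about 150 g, flat in the gap: brass, 12 mm bar, 60 mm outside, 36 mm inside diameter, 12 mm high; 12 mm stem with red boss ending 82 mm from the origin. Origin: ring centre, on its underside; x along the stem, z up. Starts stem towards the mouth (within 7 degrees), origin 95 to 115 mm inside, near the gap's middle. A rod let down through the opening can drag it along.
- ring_boss (a point): Centre of the ring's red boss (22 x 24 x 22 mm high), 71 mm from the ring's origin along its x axis, 11 mm above its underside.
- hook: Bent rod, about 140 g: wooden handle 130 mm long (x -70 to 60), 16 mm wide (y), 24 mm high (z); beyond it a 10 mm steel rod goes to x = 75 mm and bends straight down (-z) to a flat orange end 140 mm below the handle's centre line. Origin: centre of the handle, the place to grip from above with fingers closing along y. x along the handle to the leg, z up.
- hook_tip (a point): Middle of the flat lower end of the rod's leg: x = 75, y = 0, z = -140 mm in the hook's axes.
- rest: Fixed stand for the rod: blue base 130 x 90 x 12 mm, two steel forks at x = -46 and 46 mm, each 12 mm thick. Origin: centre of its underside; x along the line of forks, z up. Saddles 143 mm up; slots 21 mm wide in y, flared, prongs end 171 mm up. Handle is free for 80 mm between forks. The hung rod's origin is 155 mm above this origin, x axes parallel, leg outside the forks; lift 35 mm to clear.
- flask_a: empty conical clear glass flask, 72 mm across the foot, 122 mm tall, loose; origin at the centre of its underside. A bystander, leave it alone.
- flask_b: empty conical clear glass flask, 72 mm across the foot, 122 mm tall, loose; origin at the centre of its underside. A bystander, leave it alone.
- flask_c: empty conical clear glass flask, 72 mm across the foot, 122 mm tall, loose; origin at the centre of its underside. A bystander, leave it alone.
- flask_d: empty conical clear glass flask, 72 mm across the foot, 122 mm tall, loose; origin at the centre of its underside. A bystander, leave it alone.
- amber_a: amber glass bottle with blue cap, 70 mm across, 170 mm tall, loose; origin at the centre of its underside. A bystander, leave it alone.
- bay_duct (a point): Middle of the grey service duct's top, in line with the gap, 93 mm above the bench and 188 mm from the mouth. The duct (45 mm deep, 95 mm high) closes the gap's far end at 165 mm. The bench in front of the mouth is empty.
There are look-alikes about, which are no part of the job. Of the things shaped like the hook, the wooden one is meant. There is more than one size of the ring; the job needs the middle-sized.

How it is judged:
On the way, in this order (a step that is already met when the one before it is completed fails the run):
1. the rod drags the ring along the gap (contact force between hook and ring above 0.05 N and distance of ring from where it was at the start of the episode above 0.025 m and x of ring in the frame of bay above 0 m), for 0.04 s.
2. the whole ring with its stem and boss lies flat on the bench in front of the mouth (x of ring in the frame of bay between -0.25 and -0.028 m and x of ring_boss in the frame of bay below -0.01 m and y of ring in the frame of bay between -0.2 and 0.2 m and height (world z) of ring below 0.008 m and angle between ring's own z axis and vertical below 0.15 rad and linear speed of ring below 0.02 m/s), for 0.2 s.
At the end, for the whole second after the job is handed in: Ring flat and at rest on the bench, its centre 28 to 250 mm and boss centre over 10 mm in front of the mouth plane, centre within 200 mm sideways; rod at rest in both forks: handle centre within 30 mm lengthwise, 8 mm sideways of the rest, 148 to 163 mm up, level and aligned to 0.15 rad (all of step 2 and x of hook in the frame of rest between -0.03 and 0.03 m and y of hook in the frame of rest between -0.008 and 0.008 m and z of hook in the frame of rest between 0.148 and 0.163 m and angle between hook's own z axis and vertical below 0.15 rad and angle between the x axis of hook and the x axis of rest, either way round below 0.15 rad and linear speed of hook below 0.02 m/s); the robot touches nothing.
It fails at once if the gripper or arm touches the ring (contact force between any of the fingers, the arm and ring above 0.5 N).
It fails at once if a bystander is shifted by more than 40 mm or tipped (distance of any of flask_a, flask_b, flask_c, flask_d, amber_a from where it was at the start of the episode above 0.04 m or angle between any of flask_a, flask_b, flask_c, flask_d, amber_a's own z axis and vertical above 0.5 rad).
It also fails if it takes over 56 s, if anything falls off the work surface, if the arm or the gripper's body presses on something with over 40 N, if the wrist force passes 120 N, or if a joint passes its speed limit or range.

ROBOT

A 6-joint arm with a two-finger parallel gripper is mounted at the origin on the work surface. World frame = base frame: x ahead of the robot, y to its left, z up, the work surface at z = 0. Lengths are in m, angles in rad, forces in N, time in s.
With the tool pointing down it reaches from about 0.35 to 0.875 m from the base axis. Payload 15.5 kg.
Tool frame: the origin (TCP) lies midway between the tips of the shut fingers; the grasp point (between the pads) lies r.grip_depth behind it (r.grip_depth is the distance from the TCP to the grasp point, in m); z points along the fingers, y is the line along which they close (so a half turn about z gives the same grasp; the last joint's range is limited). The gripper opens to 85 mm and grips with 20 to 120 N. Pads are 22 mm wide; open, the fingers measure 114 mm over their backs; the gripper's body (76 mm by 85 mm) begins 54 mm behind the grasp point. The pads swing forward as they close: fully open they stand 13 mm farther back than shut.
Start: joints at [-1.198, 0.494, 1.345, -0, 1.302, -0.096], TCP at [0.282, -0.558, 0.231] pointing down, gripper open.
Joint ranges: [-2.91, 2.91], [-0.82, 2.16], [0.22, 2.67], [-1.22, 4.37], [0.12, 2.79], [-3.08, 3.08]. Speed limits (rad/s): [1.89, 1.89, 2.57, 3.01, 3.01, 3.01].

INTERFACE

Orientations are given as [roll, pitch, yaw] about the fixed x, y, z axes, in that order (R = Rz(yaw) Ry(pitch) Rx(roll)).
In Python, from plant import r gives the robot as it stands.
- The arm moves only by the shell command python3 -m pendant 'ROWS' [OPENING] [FORCE]. ROWS is JSON, a list that holds one entry, the list of rows, each a list of 4 numbers: the shift along the tool's x, y, z in m, then the turn about the tool's z in rad. In form: [[[dx, dy, dz, roll], ...]]. A call has 1 to 5 rows; each row is the pose to reach, as a shift and turn from the pose commanded when the call began, along the tool's axes at that moment; what a row does not reach only later rows make up. A row lasts 1/8 s, in which the tool goes at most 62.5 mm and 10.7 degrees, less where a joint would pass 70% of its speed; a pose out of reach is approached as far as the arm can. A call with a gripper value outside its range is refused whole. OPENING is the closure, from 0 (fully open) to 1 (shut), set as the call begins (- or left out, the last holds). The fingers move at their own pace and stop on an object; FORCE is the grip in N (left out, the last holds). Time passes only in rows, so rows that repeat a pose let the fingers close. It gives the time, the measured TCP pose, the force, the opening and the grip force at its end, in the units of the state.
- r.get_obs(): the state, without advancing time (a new reading comes with each control period).
- r.camera(name): name is "side" or "top" or "wrist"; returns the picture (480x640x3 uint8, red, green, blue); there is no depth.
- r.camera_model(name): a dict with "intrinsics" (3x3 intrinsics, pixels), "origin" and "attitude" of the camera in the world. Camera axes: x right, y down, z forward; pixel columns grow to the right and rows downward; lengths in m; the calibration is good to about 2 mm. A picture is of the moment at which its call begins: read the wrist's pose just before it. camera_model takes no time and is no camera call; for the wrist camera it gives the pose at the moment of the call.
- r.job_done(): hands the job in; it is judged then, once.
The state is a dict: "clock": time; "joint_pos": joint angles; "dq": joint speeds; "effort": joint torques, N m; "eef_pos": TCP position; "eef_rot": TCP orientation; "contact_force": force on the tool from outside, world axes, zero at the start; "torque": the same for the moment, N m; "opening": opening from 0.0 (shut) to 1.0 (fully open); "gripper_force": force on a finger pad.
Only numpy, scipy, OpenCV 4.12 (cv2) and the standard library are available. Lean on these libraries where they do the work, as an engineer would, in place of code of your own. Each camera call takes 0.05 s, during which the arm holds its last target. There are 200 camera calls.

## Working session

There is one attempt and no reset: what is moved stays moved. The work goes in short steps, Python scripts to look and compute and a shell command to move; the robot and the scene stay as the last step left them, time stands still between calls to the robot, and variables do not carry over. Pictures are saved under pics/ and viewed, at most 10 in all, crops included, and the job is handed in when it is done.

```bash
mkdir -p pics; ls; python3 - <<'E'
from plant import r
import cv2,numpy as np
for n in("top","side"):
    cv2.imwrite(f"pics/{n}0.png",r.camera(n)[:,:,::-1]); m=r.camera_model(n); print(n,m)
o=r.get_obs();print(o["clock"],o["eef_pos"],o["eef_rot"],o["contact_force"],o["opening"],r.grip_depth)
E
```

```text
pics
top {'intrinsics': array([[565.52761189,   0.        , 318.73715443],
       [  0.        , 565.52761189, 242.53887576],
       [  0.        ,   0.        ,   1.        ]]), 'origin': array([ 0.37811409, -0.0198098 ,  1.55587991]), 'attitude': array([-3.0234614 , -0.00954375, -1.59225569])}
side {'intrinsics': array([[528.35819094,   0.        , 322.73407701],
       [  0.        , 528.35819094, 233.80807291],
       [  0.        ,   0.        ,   1.        ]]), 'origin': array([0.1804771 , 0.94004638, 1.09565591]), 'attitude': array([-2.31999091,  0.01333802, -2.78441685])}
0.1 [ 0.28171426 -0.55755828  0.23077652] [-3.14052651e+00 -1.17850879e-04  4.67790742e-01] [-0.70651077  0.16411104 -0.75275947] 0.996519747075363 0.0187
```

View pics/top0.png

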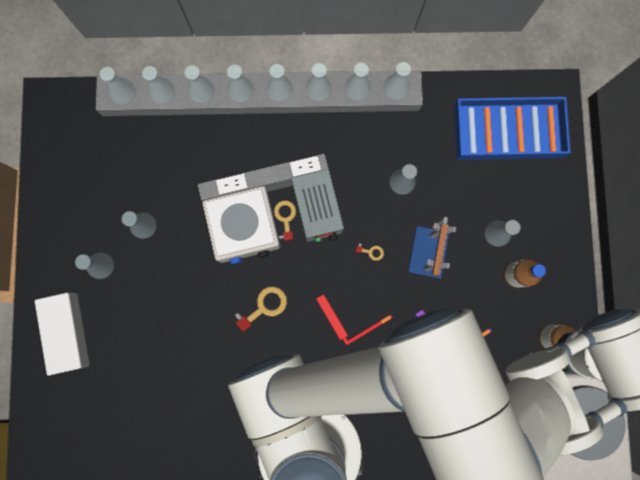

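View pics/side0.png

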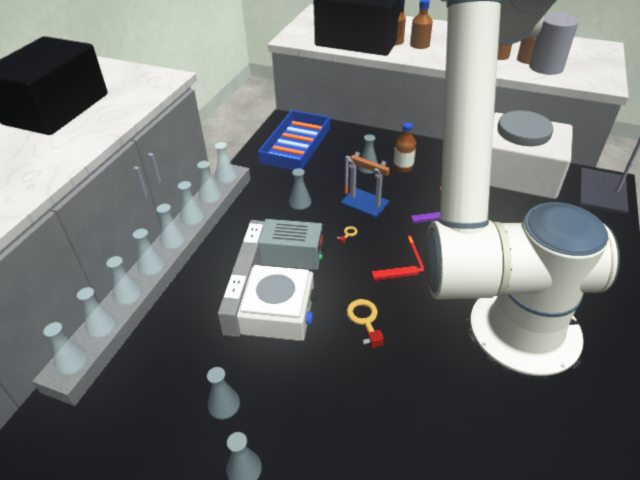

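The wooden rod hangs on the blue rest: top (440,248), side (370,165). Its look-alikes are the red rod at top (335,320) and the purple rod at (420,314). The ring in the gap, with its centre at top (285,212) and boss at (287,237), is the middle size. The large one is at (270,302) and the small one at (375,253). Next I'll check these choices in one close crop.

```bash
python3 - <<'E'
import cv2,numpy as np
t=cv2.imread("pics/top0.png");s=cv2.imread("pics/side0.png")
z=lambda im,x,y,w,h,k:cv2.resize(im[y:y+h,x:x+w],None,fx=k,fy=k,interpolation=cv2.INTER_CUBIC)
a=z(t,400,210,80,60+15,5); b=z(s,320,140,80,75,5)   #400x375
c=z(t,190,150,160,120,2.5); d=z(s,215,210,160,120,2.5) #400x300->crop
o=np.vstack([np.hstack([a,b])[:300+75],np.hstack([c,d])[:225]]); 
cv2.imwrite("pics/c1.png",o);print(o.shape)
E
```

```text
(600, 800, 3)
```

View pics/c1.png

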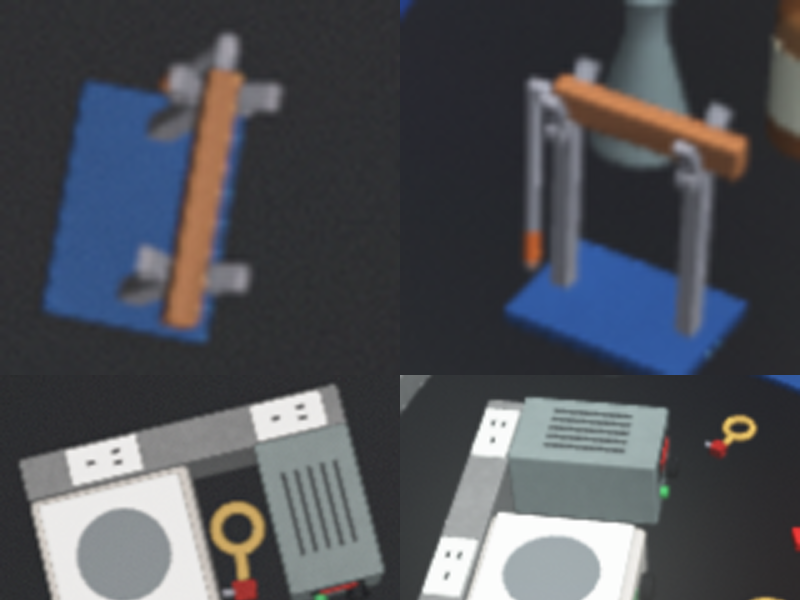

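```bash
cat > h.py <<'E'
import numpy as np,cv2
from scipy.spatial.transform import Rotation as R
from scipy.optimize import least_squares
def ray(m,p):
    K=np.array(m["intrinsics"]);d=R.from_euler("xyz",m["attitude"]).as_matrix()@np.linalg.solve(K,[p[0],p[1],1.])
    return np.array(m["origin"]),d/np.linalg.norm(d)
def atz(m,p,z):
    o,d=ray(m,p);return o+d*(z-o[2])/d[2]
def tri(ms,ps):
    A=np.zeros((3,3));b=np.zeros(3);L=[ray(m,p) for m,p in zip(ms,ps)]
    for o,d in L:
        P=np.eye(3)-np.outer(d,d);A+=P;b+=P@o
    X=np.linalg.solve(A,b);return X,max(np.linalg.norm((np.eye(3)-np.outer(d,d))@(X-o)) for o,d in L)
def proj(m,X):
    c=(np.atleast_2d(X)-m["origin"])@R.from_euler("xyz",m["attitude"]).as_matrix()
    u=c@np.array(m["intrinsics"]).T;return u[:,:2]/u[:,2:]
E
python3 - <<'E'
from h import *
from plant import r
np.set_printoptions(precision=4,suppress=True)
T,S=r.camera_model("top"),r.camera_model("side")
a=tri([T,S],[(445.2,224.6),(352.4,156.4)]);b=tri([T,S],[(436.6,275),(388.4,168.6)])
print("handle far",a,"near",b,"len",np.linalg.norm(a[0]-b[0]),np.degrees(np.arctan2(*(a[0]-b[0])[1::-1])))
# rest base corners z=.012: top crop
for p in [(417,226.3),(409,271.8),(441.5,278)]: print("rest",atz(T,p,.012))
for p in [(320+(585-400)/5,140+240/5),(320+105/5,140+310/5),(320+347/5,140+303/5)]: print("restS",atz(S,p,.012))
# bay
P=[(292.8,178.8),(329.2,170),(342.8,228),(309.2,238),(202.8,202),(264.8,187.2),(278,248),(216,262)]
B=np.array([(.165,-.037),(.165,-.137),(0,-.137),(0,-.037),(.165,.207),(.165,.037),(0,.037),(0,.207)])
W=np.array([atz(T,p,.1)[:2] for p in P]);
f=lambda q:((B@np.array([[np.cos(q[2]),-np.sin(q[2])],[np.sin(q[2]),np.cos(q[2])]]).T+q[:2])-W).ravel()
s=least_squares(f,[.6,.06,.2],loss="soft_l1",f_scale=.003);print("bay",s.x,f(s.x).reshape(-1,2))
c,b_=atz(T,(285.2,212),.012)[:2],atz(T,(286.4,236),.022)[:2]
q=s.x;M=np.array([[np.cos(q[2]),-np.sin(q[2])],[np.sin(q[2]),np.cos(q[2])]])
for n,v in(("ring",c),("boss",b_)): print(n,v,(v-q[:2])@M)
# side check of box corner heights
print("duct",atz(T,(270,186),.093))
E
```

```text
handle far (array([ 0.5805, -0.3535,  0.1625]), np.float64(0.0013262336250508013)) near (array([ 0.4569, -0.3252,  0.1654]), np.float64(0.0005496453484392035)) len 0.1268385138161611 -12.907661541578996
rest [ 0.6007 -0.3109  0.012 ]
rest [ 0.4754 -0.2837  0.012 ]
rest [ 0.4565 -0.372   0.012 ]
restS [ 0.5724 -0.3938  0.012 ]
restS [ 0.5986 -0.3071  0.012 ]
restS [ 0.454  -0.3659  0.012 ]
bay [0.5512 0.0265 0.2323] [[-0.0002  0.0014]
 [ 0.001   0.0003]
 [-0.0047 -0.006 ]
 [-0.0032  0.0035]
 [ 0.0009  0.0032]
 [ 0.0038 -0.0002]
 [ 0.0042 -0.0057]
 [-0.0019 -0.0005]]
ring [0.6479 0.0524] [0.1001 0.0029]
boss [0.5796 0.0496] [0.033  0.0159]
duct [0.704  0.0876 0.093 ]
```

```bash
cat > go.py <<'E'
import sys
from h import *
from plant import r
np.set_printoptions(precision=4,suppress=True)
o=r.get_obs();M=R.from_euler("xyz",o["eef_rot"]).as_matrix()
def shift(x,y,z,yaw): 
    d=M.T@(np.array([x,y,z])-o["eef_pos"]);y0=np.arctan2(M[1,0],M[0,0])
    return np.r_[d,-((yaw-y0+np.pi)%(2*np.pi)-np.pi)]
if __name__=="__main__": print(o["clock"],o["eef_pos"],o["eef_rot"],o["contact_force"],shift(*map(float,sys.argv[1:5])))
E
python3 go.py .523 -.34 .27 -.22; python3 - <<'E'
from h import *
from plant import r
T=r.camera_model("top")
for n,p,z in [("bigring",(270,302),.012),("bigboss",(243,323),.02),("red",(320,298),.02),("redbend",(347,342),.02),("flaskfoot",(402,187),0),("flask2foot",(495,238),0),("amberfoot",(517,275),0),("flask2top",(512,228),.122)]:print(n,atz(T,p,z).round(3))
E
```

```text
0.1 [ 0.2817 -0.5576  0.2308] [-3.1405 -0.0001  0.4678] [-0.7065  0.1641 -0.7528] [ 0.3135 -0.0854 -0.0391  0.6878]
bigring [0.401 0.097 0.012]
bigboss [0.347 0.17  0.02 ]
red [ 0.409 -0.039  0.02 ]
redbend [ 0.29  -0.108  0.02 ]
flaskfoot [ 0.715 -0.276  0.   ]
flask2foot [ 0.565 -0.529  0.   ]
amberfoot [ 0.461 -0.584  0.   ]
flask2top [ 0.575 -0.534  0.122]
```

```bash
python3 -m pendant '[[[0.05,-0.014,-0.03,0.15],[0.11,-0.03,-0.039,0.3],[0.17,-0.046,-0.039,0.45],[0.23,-0.063,-0.039,0.6],[0.285,-0.078,-0.039,0.688]]]' 0
python3 -m pendant '[[[0.0285,-0.0074,0,0],[0.0285,-0.0074,0,0]]]'
python3 go.py .523 -.34 .27 -.22; python3 - <<'E'
from h import *
from plant import r
import json
m=r.camera_model("wrist");cv2.imwrite("pics/w1.png",r.camera("wrist")[:,:,::-1])
json.dump({k:np.array(v).tolist() for k,v in m.items()},open("w1.json","w"));print(m)
E
```

```text
clock: 0.72
eef_pos: [0.5023, -0.3579, 0.2701]
eef_rot: [-3.141, 0.0, -0.224]
contact_force: [-0.3, 1.0, -0.5]
opening: 0.998
gripper_force: 0.0
clock: 0.98
eef_pos: [0.532, -0.3578, 0.2696]
eef_rot: [-3.141, 0.0, -0.218]
contact_force: [-0.6, -0.5, -0.6]
opening: 1.007
gripper_force: 0.0
0.975 [ 0.532  -0.3578  0.2696] [-3.1413  0.0003 -0.2179] [-0.5588 -0.4701 -0.6422] [-0.0126 -0.0155 -0.0004  0.0021]
{'intrinsics': array([[412.60272594,   0.        , 319.76639431],
       [  0.        , 412.60272594, 249.01520908],
       [  0.        ,   0.        ,   1.        ]]), 'origin': array([ 0.59916215, -0.37275078,  0.41177904]), 'attitude': array([ 2.86493837e+00,  5.36700545e-04, -1.78875700e+00])}
```

View pics/w1.png

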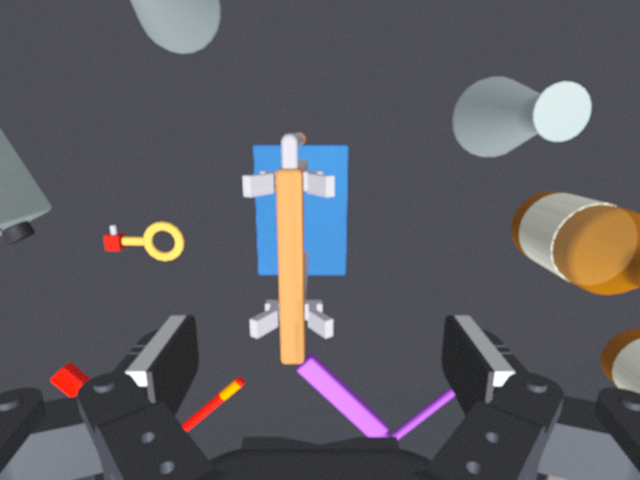

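The wrist view shows the wooden handle from (289,170) at its leg end to (292,360) at its free end, in both forks. The base spans (254,146) to (347,275).

```bash
python3 - <<'E'
from h import *
from plant import r
import json
np.set_printoptions(precision=4,suppress=True)
T,S=r.camera_model("top"),r.camera_model("side");w={k:np.array(v) for k,v in json.load(open("w1.json")).items()}
a=tri([T,S,w],[(445.2,224.6),(352.4,156.4),(289,170)]);b=tri([T,S,w],[(436.6,275),(388.4,168.6),(292,361)])
print(a,b); d=a[0]-b[0];L=np.linalg.norm(d);print(L,np.arctan2(d[1],d[0]),"origin",(a[0]+b[0])/2+.005*d/L)
for p in[(289,170),(292,361)]:print(atz(w,p,.167))
c=np.array([atz(w,p,.012) for p in[(254,146),(348,146),(347,275),(258.5,275)]]);print(c,c.mean(0),np.arctan2(*(c[0]-c[3])[1::-1]),np.arctan2(*(c[1]-c[2])[1::-1]))
E
```

```text
(array([ 0.5807, -0.3516,  0.1642]), np.float64(0.0021178103529563793)) (array([ 0.4574, -0.3238,  0.166 ]), np.float64(0.001928146748322062))
0.12642215059836195 -0.22158288557534062 origin [ 0.5239 -0.3388  0.165 ]
[ 0.5821 -0.3504  0.167 ]
[ 0.4594 -0.3227  0.167 ]
[[ 0.6001 -0.3094  0.012 ]
 [ 0.581  -0.3957  0.012 ]
 [ 0.4553 -0.3693  0.012 ]
 [ 0.4749 -0.2807  0.012 ]] [ 0.5278 -0.3388  0.012 ] -0.22556167569065227 -0.20725692193541462
```

```bash
python3 go.py .5245 -.338 .136 -.22
```

```text
1.025 [ 0.5307 -0.3583  0.2697] [-3.1413  0.0009 -0.2189] [0.0443 0.6143 0.3781] [-0.0104 -0.0184  0.1337  0.0011]
```

```bash
python3 -m pendant '[[[-0.0104,-0.0184,0.03,0],[-0.0104,-0.0184,0.07,0],[-0.0104,-0.0184,0.11,0],[-0.0104,-0.0184,0.134,0],[-0.0104,-0.0184,0.134,0]]]' 0
python3 -m pendant '[[[0,0,0,0],[0,0,0,0],[0,0,0,0],[0,0,0,0],[0,0,0,0]]]' 1 60
python3 -m pendant '[[[0,0,0,0],[0,0,0,0]]]'; python3 go.py .5245 -.338 .136 -.22
```

```text
clock: 1.65
eef_pos: [0.5225, -0.3383, 0.1348]
eef_rot: [-3.14, 0.003, -0.221]
contact_force: [0.5, -0.2, 0.4]
opening: 1.004
gripper_force: 0.0
clock: 2.28
eef_pos: [0.5245, -0.3386, 0.1369]
eef_rot: [3.141, -0.001, -0.22]
contact_force: [-1.3, 0.9, 6.6]
opening: 0.181
gripper_force: 58.9
clock: 2.52
eef_pos: [0.5245, -0.3386, 0.1369]
eef_rot: [3.141, -0.001, -0.22]
contact_force: [-1.5, 1.1, 6.5]
opening: 0.175
gripper_force: 58.9
2.525 [ 0.5245 -0.3386  0.1369] [ 3.1412 -0.0007 -0.22  ] [-1.4842  1.1103  6.5379] [-0.0002 -0.0006  0.0009 -0.    ]
```

```bash
python3 -m pendant '[[[0,0,-0.02,0],[0,0,-0.06,0],[0,0,-0.11,0],[0,0,-0.164,0],[0,0,-0.164,0]]]' 1 100; python3 go.py .5 .017 .30 .232
```

```text
clock: 3.15
eef_pos: [0.5257, -0.3395, 0.3048]
eef_rot: [3.138, -0.007, -0.22]
contact_force: [0.6, -0.6, -1.6]
opening: 0.169
gripper_force: 97.5
3.15 [ 0.5257 -0.3395  0.3048] [ 3.1383 -0.0068 -0.2201] [ 0.5731 -0.5514 -1.6096] [-0.103  -0.3423  0.0029 -0.4521]
```

```bash
python3 -m pendant '[[[-0.01,-0.04,0,-0.05],[-0.025,-0.09,0,-0.14],[-0.04,-0.145,0,-0.23],[-0.057,-0.2,0,-0.32],[-0.075,-0.255,0,-0.4]]]'
python3 go.py .5 .017 .30 .232
```

```text
clock: 3.78
eef_pos: [0.506, -0.0714, 0.2993]
eef_rot: [-3.141, 0.001, 0.182]
contact_force: [0.1, 0.2, -0.9]
opening: 0.171
gripper_force: 97.5
3.775 [ 0.506  -0.0714  0.2993] [-3.1409  0.0012  0.1824] [ 0.0985  0.1929 -0.9369] [ 0.0102 -0.088  -0.0006 -0.0496]
```

```bash
python3 -m pendant '[[[0.002,-0.03,0,-0.02],[0.006,-0.06,0,-0.04],[0.01,-0.088,0,-0.05],[0.01,-0.088,0,-0.05],[0.01,-0.088,0,-0.05]]]'
python3 - <<'E'
from h import *
from plant import r
import json
m=r.camera_model("wrist");cv2.imwrite("pics/w2.png",r.camera("wrist")[:,:,::-1])
json.dump({k:np.array(v).tolist() for k,v in m.items()},open("w2.json","w"))
cv2.imwrite("pics/side2.png",r.camera("side")[:,:,::-1])
E
python3 go.py .5 .017 .30 .232
```

```text
clock: 4.4
eef_pos: [0.5007, 0.0148, 0.2997]
eef_rot: [-3.142, 0.001, 0.23]
contact_force: [-0.5, -0.3, -1.7]
opening: 0.168
gripper_force: 97.7
4.5 [0.5009 0.0144 0.3   ] [3.1416 0.0005 0.229 ] [-0.4781 -0.1201 -1.2101] [-0.0003 -0.0027 -0.     -0.003 ]
```

View pics/w2.png

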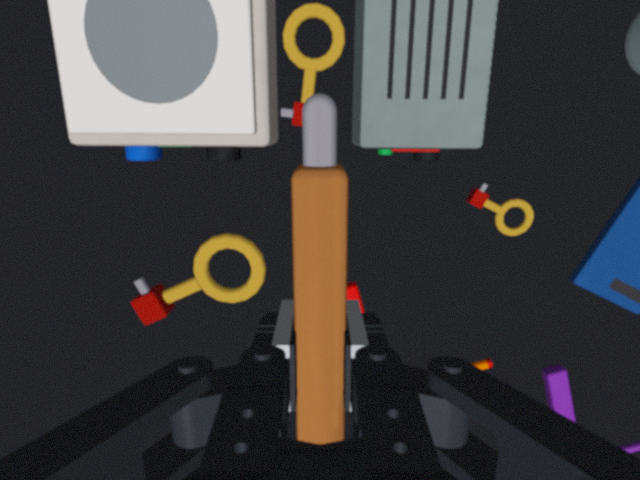

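The wrist view shows the ring's centre at (314,37), its stem going to (309,85) and its boss near (300,114), partly behind the rod. The gap runs from about column 277 to 354. The rod is held straight.

```bash
python3 - <<'E'
from h import *
from plant import r
import json
np.set_printoptions(precision=4,suppress=True)
w={k:np.array(v) for k,v in json.load(open("w2.json")).items()};print(w["origin"])
T=r.camera_model("top");q=np.array([.5512,.0265,.2323]);M=np.array([[np.cos(q[2]),-np.sin(q[2])],[np.sin(q[2]),np.cos(q[2])]])
for n,p,z in[("ring",(314,37),.006),("stem",(309,85),.006),("bossL",(293,114),.011),("stirr bot",(277,146),0),("stirr top",(252,133),.1),("stirr top2",(274,146),.1),("box bot",(354,147),0),("box top",(354,147),.1),("boxR top",(484,148),.1),("stirL top",(68,146),.1),("gapL up",(275,5),.1),("gapR up",(357,5),.1)]:
    X=atz(w,p,z);print(n,X,(X[:2]-q[:2])@M)
for n,X in [("tiphook",None)]:
    pass
print("proj bay corners z.1/0",[ (k,proj(w,np.r_[q[:2]+M@np.array(k),z]).round(0)) for k in[(0,.037),(0,-.037),(0,.207),(0,-.137)] for z in(.1,0)])
X,e=tri([w,T],[(314,37),(285.2,212)]);print("ring tri",X,e)
E
```

```text
[0.5678 0.0308 0.4418]
ring [0.6514 0.056  0.006 ] [0.1043 0.0056]
stem [0.6084 0.0512 0.006 ] [0.0613 0.0108]
bossL [0.5781 0.0605 0.011 ] [0.034  0.0269]
stirr bot [0.5436 0.0708 0.    ] [0.0028 0.0448]
stirr top [0.5544 0.0831 0.1   ] [0.0162 0.0544]
stirr top2 [0.5485 0.0641 0.1   ] [0.0061 0.0372]
box bot [ 0.5609 -0.0074  0.    ] [ 0.0016 -0.0352]
box top [0.5624 0.0012 0.1   ] [ 0.0051 -0.0272]
boxR top [ 0.5855 -0.1009  0.1   ] [ 0.0041 -0.1319]
stirL top [0.5108 0.2253 0.1   ] [0.0065 0.2028]
gapL up [0.6477 0.0833 0.1   ] [0.107  0.0331]
gapR up [0.6614 0.0245 0.1   ] [ 0.1068 -0.0273]
proj bay corners z.1/0 [((0, 0.037), array([[274., 154.]])), ((0, 0.037), array([[285., 149.]])), ((0, -0.037), array([[366., 153.]])), ((0, -0.037), array([[356., 149.]])), ((0, 0.207), array([[ 64., 154.]])), ((0, 0.207), array([[121., 149.]])), ((0, -0.137), array([[490., 153.]])), ((0, -0.137), array([[452., 148.]]))]
ring tri [0.6156 0.0445 0.1945] 0.0007128090849189973
```

```bash
python3 go.py .577 .037 .16 .232; python3 - <<'E'
from h import *
import json
w={k:np.array(v) for k,v in json.load(open("w2.json")).items()}
o=np.array([.5009,.0144,.318]);u=np.array([np.cos(.229),np.sin(.229),0])
for d,z in((.06,.012),(-.07,.012),(.08,.005),(.075,-.14)):print(proj(w,o+u*d+[0,0,z]))
E
```

```text
4.5 [0.5009 0.0144 0.3   ] [3.1416 0.0005 0.229 ] [-0.4781 -0.1201 -1.2101] [ 0.0793 -0.0047  0.1399 -0.003 ]
[[322.55339353 166.1179925 ]]
[[321.54568736 540.87109353]]
[[322.58723766  88.57737114]]
[[321.00093809 121.12172261]]
```

```bash
python3 -m pendant '[[[0.04,-0.002,0,-0.003],[0.079,-0.005,0,-0.003],[0.079,-0.005,0.0,-0.003],[0.079,-0.005,0.05,-0.003],[0.079,-0.005,0.1,-0.003]]]'
python3 -m pendant '[[[0,0,0.03,0],[0,0,0.04,0],[0,0,0.04,0]]]'
python3 - <<'E'
from h import *
from plant import r
import json
m=r.camera_model("wrist");a=r.camera("wrist")[:,:,::-1];b=r.camera("top")[:,:,::-1]
json.dump({k:np.array(v).tolist() for k,v in m.items()},open("w3.json","w"))
z=lambda im,x,y,w,h,k:cv2.resize(im[y:y+h,x:x+w],None,fx=k,fy=k,interpolation=cv2.INTER_CUBIC)
cv2.imwrite("pics/w3.png",np.hstack([z(a,220,0,200,300,2),z(b,240,160,100,150,4)]))
E
python3 go.py .577 .037 .127 .232
```

```text
clock: 5.12
eef_pos: [0.5765, 0.0371, 0.1994]
eef_rot: [3.141, -0.001, 0.232]
contact_force: [1.2, 0.3, -1.2]
opening: 0.168
gripper_force: 97.8
clock: 5.5
eef_pos: [0.5767, 0.0375, 0.1606]
eef_rot: [-3.142, 0.0, 0.232]
contact_force: [0.5, 0.9, -0.4]
opening: 0.17
gripper_force: 97.7
5.6 [0.5774 0.0377 0.1616] [ 3.1411 -0.0019  0.2325] [ 0.5171 -1.1217  0.2793] [-0.0006  0.0006  0.0346  0.0005]
```

View pics/w3.png

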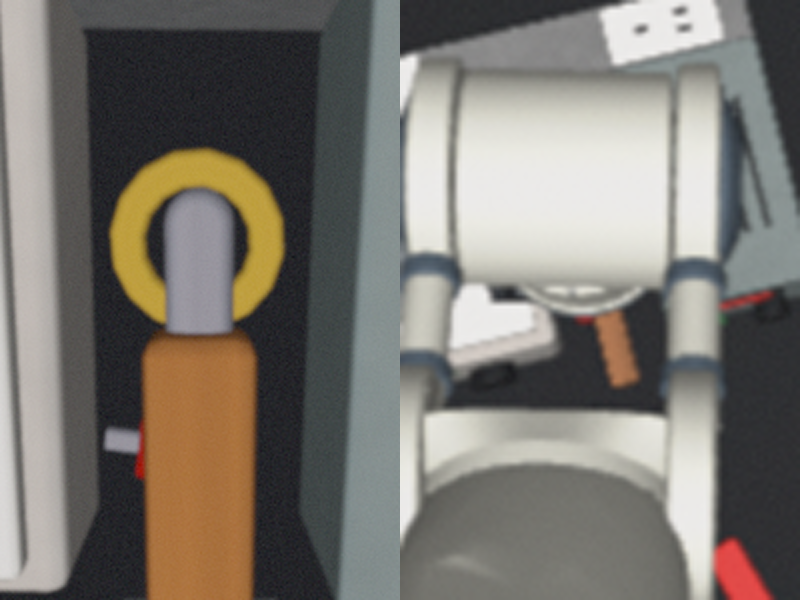

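The left half, the wrist view, shows the ring centred at about pixel (319,118), with the rod right above it.

```bash
python3 - <<'E'
from h import *
import json
w={k:np.array(v) for k,v in json.load(open("w3.json")).items()}
print("ring",atz(w,(319,118.5),.008)); o=np.array([.5774,.0377,.1797]);u=np.array([np.cos(.2325),np.sin(.2325),0])
print("tip",o+u*.075-[0,0,.14],proj(w,o+u*.075+[0,0,-.14]),"bendtop",proj(w,o+u*.08+[0,0,.005]))
for p in[(220+90/2,430/2),(220+302/2,430/2),(220+85/2,15),(220+318/2,15)]:print(atz(w,p,0))
E
```

```text
ring [0.65205911 0.05615313 0.008     ]
tip [0.65038201 0.05498082 0.0397    ] [[320.15124982 120.1472673 ]] bendtop [[320.66233958  85.6771816 ]]
[0.57626676 0.07963231 0.        ]
[0.59444284 0.00275979 0.        ]
[0.70686692 0.10723124 0.        ]
[0.7244778  0.03275601 0.        ]
```

```bash
python3 -m pendant '[[[0.003,0,0.012,0],[0.003,0,0.024,0],[0.003,0,0.034,0],[0.003,0,0.034,0]]]'
python3 -m pendant '[[[-0.008,0,0,0],[-0.016,0,0,0],[-0.024,0,0,0],[-0.034,0,0,0],[-0.044,0,0,0]]]'; python3 go.py .577 .037 .127 .232
```

```text
clock: 6.1
eef_pos: [0.579, 0.0387, 0.1252]
eef_rot: [-3.141, 0.002, 0.233]
contact_force: [-0.3, 0.1, -0.9]
opening: 0.169
gripper_force: 97.7
clock: 6.72
eef_pos: [0.5362, 0.0283, 0.1264]
eef_rot: [3.141, -0.0, 0.233]
contact_force: [-0.0, -0.4, -0.4]
opening: 0.175
gripper_force: 97.7
6.725 [0.5362 0.0283 0.1264] [ 3.1415 -0.0004  0.2328] [-0.0118 -0.3854 -0.4283] [ 0.0417  0.001  -0.0005  0.0008]
```

```bash
cat > ring.py <<'E'
from h import *
from plant import r
m=r.camera_model("wrist");a=r.camera("wrist")
h=cv2.cvtColor(a,cv2.COLOR_RGB2HSV);k=((h[...,0]>19)&(h[...,0]<33)&(h[...,1]>120)&(h[...,2]>90)).astype(np.uint8)
c,_=cv2.findContours(k,cv2.RETR_EXTERNAL,cv2.CHAIN_APPROX_NONE);q=np.array([.5512,.0265,.225]);M=np.array([[np.cos(q[2]),-np.sin(q[2])],[np.sin(q[2]),np.cos(q[2])]])
for x in c:
    if cv2.contourArea(x)>150:
        b=cv2.boundingRect(x);p=(b[0]+b[2]/2,b[1]+b[3]/2);X=atz(m,p,.01);print(b,X.round(4),((X[:2]-q[:2])@M).round(4))
E
python3 ring.py
```

```text
(153, 418, 19, 18) [0.3714 0.1094 0.01  ] [-0.1568  0.121 ]
(133, 344, 98, 40) [0.4271 0.1029 0.01  ] [-0.1039  0.1021]
(585, 294, 55, 54) [ 0.5282 -0.1795  0.01  ] [-0.0684 -0.1957]
(271, 46, 100, 102) [0.6227 0.0483 0.01  ] [0.0746 0.0053]
```

```bash
python3 -m pendant '[[[-0.012,0,0,0],[-0.024,0,0,0],[-0.037,0,0,0],[-0.05,0,0,0],[-0.062,0,0,0]]]'; python3 ring.py
python3 -m pendant '[[[-0.014,0,0,0],[-0.028,0,0,0],[-0.042,0,0,0],[-0.056,0,0,0],[-0.068,0,0,0]]]'; python3 ring.py;python3 -m pendant '[[[0,0,0,0],[0,0,0,0]]]'; python3 ring.py
python3 - <<'E'
from h import *
from plant import r
z=lambda im,x,y,w,h,k:cv2.resize(im[y:y+h,x:x+w],None,fx=k,fy=k,interpolation=cv2.INTER_CUBIC)
a=r.camera("wrist")[:,:,::-1];b=r.camera("side")[:,:,::-1];cv2.imwrite("pics/w4.png",np.hstack([z(a,160,0,320,480,1.25),z(b,240,200,160,240,2.5)]))
E
```

```text
clock: 7.4
eef_pos: [0.4756, 0.014, 0.1263]
eef_rot: [-3.142, 0.0, 0.233]
contact_force: [1.2, 1.3, -0.5]
opening: 0.17
gripper_force: 97.8
(74, 259, 166, 110) [0.4008 0.1105 0.01  ] [-0.1278  0.1155]
(600, 206, 40, 59) [ 0.5247 -0.1732  0.01  ] [-0.0704 -0.1887]
(274, 45, 100, 124) [0.557 0.031 0.01 ] [0.0066 0.0031]
clock: 8.07
eef_pos: [0.4094, -0.0017, 0.1263]
eef_rot: [-3.142, 0.0, 0.233]
contact_force: [0.8, 0.1, -0.7]
opening: 0.171
gripper_force: 97.8
(568, 380, 35, 16) [ 0.3479 -0.2126  0.01  ] [-0.2516 -0.1877]
(56, 154, 179, 124) [0.4007 0.1105 0.01  ] [-0.128   0.1155]
(619, 93, 21, 58) [ 0.5247 -0.1647  0.01  ] [-0.0685 -0.1805]
(277, 46, 100, 149) [0.4837 0.0117 0.01  ] [-0.0691  0.0007]
clock: 8.38
eef_pos: [0.4107, -0.0015, 0.1263]
eef_rot: [3.142, -0.0, 0.233]
contact_force: [0.3, -0.1, -0.7]
opening: 0.168
gripper_force: 97.7
(568, 382, 34, 16) [ 0.3477 -0.2127  0.01  ] [-0.2517 -0.1878]
(56, 156, 178, 124) [0.4007 0.1109 0.01  ] [-0.1279  0.1158]
(618, 96, 22, 58) [ 0.5244 -0.165   0.01  ] [-0.0688 -0.1807]
(276, 53, 101, 148) [0.4815 0.0113 0.01  ] [-0.0714  0.0008]
```

View pics/w4.png

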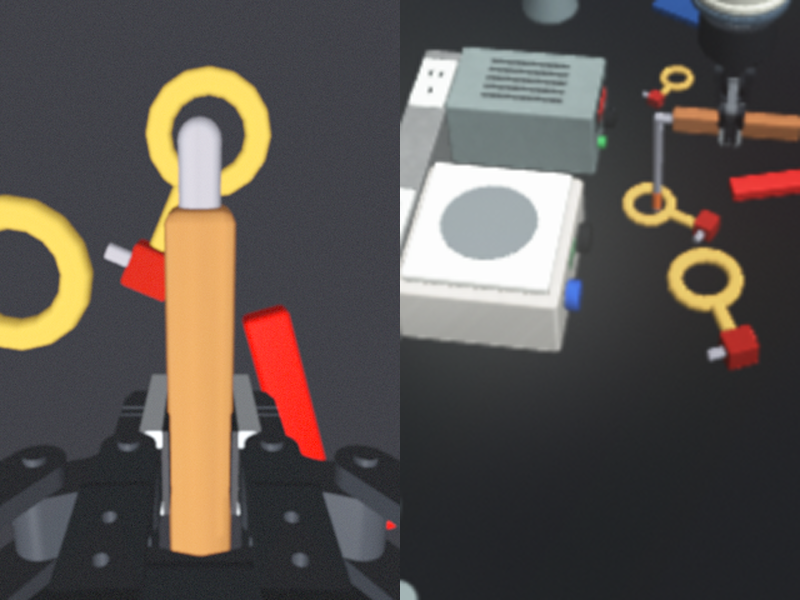

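The ring lies flat on the open bench with its centre at wrist pixel (326,104), about 55 mm in front of the mouth. The rod is still in its hole and the boss clears everything. I'll back the rod off the rim and lift it straight up.

```bash
python3 -m pendant '[[[0.006,0,0,0],[0.010,0.001,0,0],[0.010,0.001,-0.02,0],[0.010,0.001,-0.05,0],[0.010,0.001,-0.1,0]]]'
python3 -m pendant '[[[0,0,-0.05,0],[0,0,-0.075,0],[0,0,-0.075,0]]]'; python3 ring.py; python3 go.py .5278 -.3388 .305 -.22
```

```text
clock: 9.15
eef_pos: [0.4198, -0.0, 0.2266]
eef_rot: [-3.141, 0.003, 0.233]
contact_force: [0.8, -1.0, -0.4]
opening: 0.173
gripper_force: 97.7
clock: 9.52
eef_pos: [0.4213, -0.0002, 0.3027]
eef_rot: [3.14, -0.003, 0.233]
contact_force: [0.3, 0.5, -2.1]
opening: 0.167
gripper_force: 97.7
(158, 158, 109, 77) [0.3993 0.1109 0.01  ] [-0.1292  0.1162]
(493, 121, 54, 42) [ 0.5269 -0.1856  0.01  ] [-0.071  -0.2013]
(292, 108, 10, 42) [0.4868 0.0388 0.01  ] [-0.06    0.0264]
(336, 102, 16, 53) [ 0.4983 -0.0074  0.01  ] [-0.0591 -0.0212]
9.575 [ 0.4206 -0.0001  0.3013] [ 3.1412 -0.001   0.2328] [-0.5934  0.2023 -2.2871] [ 0.0262  0.3543 -0.0035  0.4528]
```

```bash
python3 -m pendant '[[[0.003,0.04,-0.008,0.06],[0.008,0.09,-0.012,0.13],[0.012,0.145,-0.012,0.2],[0.016,0.2,-0.012,0.28],[0.02,0.255,-0.012,0.36]]]'; python3 go.py .5245 -.3386 .313 -.22
```

```text
clock: 10.2
eef_pos: [0.4985, -0.2452, 0.3113]
eef_rot: [-3.14, 0.002, -0.13]
contact_force: [0.8, 0.2, -0.3]
opening: 0.172
gripper_force: 97.9
10.2 [ 0.4985 -0.2452  0.3113] [-3.1403  0.0024 -0.1299] [ 0.7617  0.1787 -0.2829] [ 0.0379  0.0892 -0.0019  0.0901]
```

```bash
python3 -m pendant '[[[0.014,0.03,0,0.03],[0.027,0.06,0,0.06],[0.038,0.089,0,0.09],[0.038,0.089,0,0.09],[0.038,0.089,0,0.09]]]'; python3 go.py .5245 -.3386 .1369 -.22
python3 - <<'E'
from h import *
from plant import r
z=lambda im,x,y,w,h,k:cv2.resize(im[y:y+h,x:x+w],None,fx=k,fy=k,interpolation=cv2.INTER_CUBIC)
a=r.camera("wrist")[:,:,::-1];b=r.camera("side")[:,:,::-1];cv2.imwrite("pics/w5.png",np.hstack([z(a,160,0,320,480,1.25),z(b,310,60,160,240,2.5)]))
E
```

```text
clock: 10.82
eef_pos: [0.5246, -0.3362, 0.3117]
eef_rot: [-3.14, 0.002, -0.217]
contact_force: [0.1, 0.1, -1.2]
opening: 0.166
gripper_force: 98.0
10.825 [ 0.5246 -0.3362  0.3117] [-3.1404  0.0022 -0.217 ] [ 0.1284  0.1071 -1.1875] [0.0008 0.0026 0.1748 0.003 ]
```

View pics/w5.png

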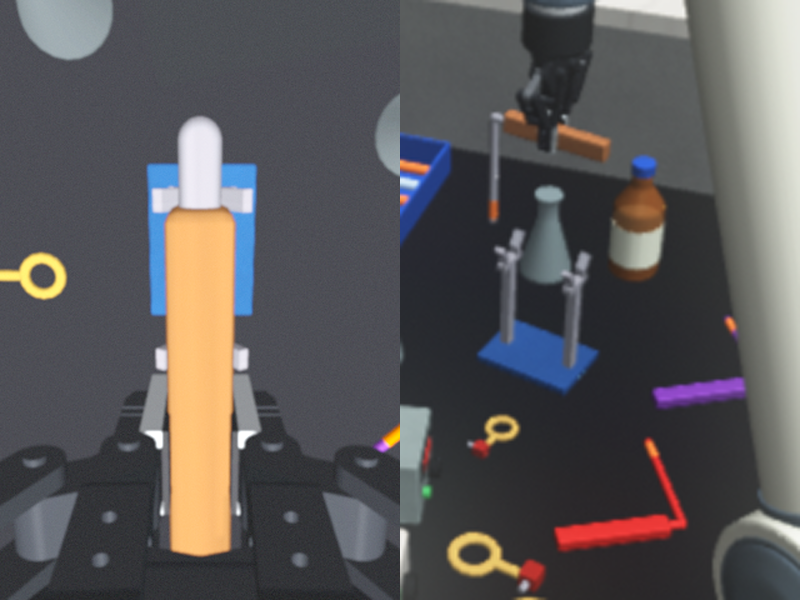

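The rod is aligned above both forks: front fork at (202,200) and rear at (202,357) in the crop, with the rod level.

```bash
python3 -m pendant '[[[0.001,0.0026,0.03,0.003],[0.001,0.0026,0.07,0.003],[0.001,0.0026,0.1,0.003],[0.001,0.0026,0.12,0.003],[0.001,0.0026,0.135,0.003]]]'; python3 go.py .5245 -.3386 .1369 -.22
python3 -m pendant '[[[0,0,0.01,0],[0,0,0.02,0],[0,0,0.03,0],[0,0,0.036,0],[0,0,0.036,0]]]'; python3 go.py .5245 -.3386 .1369 -.22
```

```text
clock: 11.55
eef_pos: [0.5253, -0.3387, 0.1775]
eef_rot: [-3.141, 0.001, -0.219]
contact_force: [-0.7, -0.3, -0.9]
opening: 0.171
gripper_force: 98.0
11.55 [ 0.5253 -0.3387  0.1775] [-3.1413  0.0005 -0.2194] [-0.6889 -0.2793 -0.9165] [-0.0008  0.      0.0406  0.0006]
clock: 12.18
eef_pos: [0.5253, -0.3394, 0.1419]
eef_rot: [-3.141, 0.001, -0.22]
contact_force: [1.1, 0.4, -0.9]
opening: 0.17
gripper_force: 98.0
12.175 [ 0.5253 -0.3394  0.1419] [-3.1414  0.0006 -0.2202] [ 1.0919  0.3516 -0.8982] [-0.0009 -0.0007  0.005  -0.0002]
```

```bash
python3 -m pendant '[[[0,0,0.002,0],[0,0,0.004,0],[0,0,0.005,0],[0,0,0.006,0],[0,0,0.006,0]]]'
python3 -m pendant '[[[0,0,0,0],[0,0,0,0],[0,0,0,0],[0,0,0,0],[0,0,0,0]]]' 0.6 20; python3 -m pendant '[[[0,0,0,0],[0,0,0,0],[0,0,0,0],[0,0,0,0]]]' 0.1
```

```text
clock: 12.8
eef_pos: [0.5255, -0.3395, 0.137]
eef_rot: [3.141, -0.0, -0.22]
contact_force: [-3.7, 1.5, 8.8]
opening: 0.172
gripper_force: 99.7
clock: 13.42
eef_pos: [0.5254, -0.3395, 0.1362]
eef_rot: [-3.142, 0.0, -0.22]
contact_force: [-0.2, 0.1, 0.5]
opening: 0.401
gripper_force: 0.0
clock: 13.92
eef_pos: [0.5254, -0.3395, 0.1363]
eef_rot: [3.142, -0.0, -0.22]
contact_force: [-0.8, -0.2, 0.3]
opening: 0.902
gripper_force: 0.0
```

```bash
python3 -m pendant '[[[0,0,-0.015,0],[0,0,-0.04,0],[0,0,-0.08,0],[0,0,-0.13,0],[0,0,-0.16,0]]]'; python3 -m pendant '[[[-0.05,0,0,0],[-0.1,0,0,0],[-0.1,0,0,0],[-0.1,0,0,0]]]'
python3 - <<'E'
from h import *
from plant import r
z=lambda im,x,y,w,h,k:cv2.resize(im[y:y+h,x:x+w],None,fx=k,fy=k,interpolation=cv2.INTER_CUBIC)
a=r.camera("wrist")[:,:,::-1];b=r.camera("side")[:,:,::-1];cv2.imwrite("pics/w6.png",np.hstack([z(a,120,0,360,480,1.1111),z(b,280,110,160,213,2.5)]))
E
```

```text
clock: 14.55
eef_pos: [0.5258, -0.3398, 0.3001]
eef_rot: [3.14, -0.003, -0.22]
contact_force: [0.5, -0.0, -0.6]
opening: 0.899
gripper_force: 0.0
clock: 15.05
eef_pos: [0.4282, -0.318, 0.2974]
eef_rot: [3.141, -0.002, -0.22]
contact_force: [0.2, -0.3, 0.5]
opening: 0.895
gripper_force: 0.0Traceback (most recent call last):
  File "<stdin>", line 4, in <module>
    return _nx.concatenate(arrs, 1, dtype=dtype, casting=casting)
           ~~~~~~~~~~~~~~~^^^^^^^^^^^^^^^^^^^^^^^^^^^^^^^^^^^^^^^
ValueError: all the input array dimensions except for the concatenation axis must match exactly, but along dimension 0, the array at index 0 has size 533 and the array at index 1 has size 532
```

```bash
python3 - <<'E'
from h import *
from plant import r
z=lambda im,x,y,w,h:cv2.resize(im[y:y+h,x:x+w],(400,533),interpolation=cv2.INTER_CUBIC)
a=r.camera("wrist")[:,:,::-1];b=r.camera("side")[:,:,::-1];cv2.imwrite("pics/w6.png",np.hstack([z(a,120,0,360,480),z(b,280,110,160,213)]))
E
```

```text
(no output)
```

View pics/w6.png

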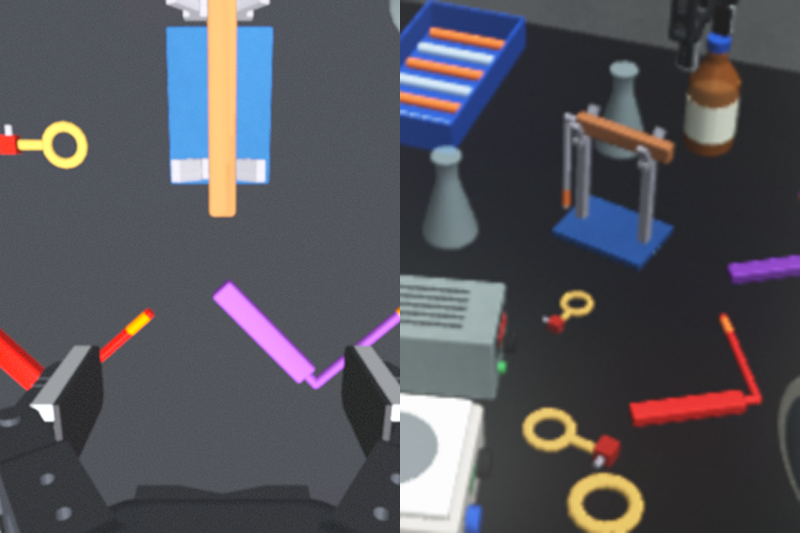

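The rod sits level in both forks: wrist crop (222,105), side crop (622,137). The ring lies flat in front of the mouth at side crop (550,428), and the glassware hasn't moved.

```bash
python3 -c "
from plant import r
print(r.job_done())"
```

```text
the job is handed in; nothing more can be done
None
```

The job is handed in at about 15 s of the 56 s allowed: the ring lies flat on the bench about 55–60 mm in front of the gap's mouth, the wooden rod hangs level in both forks, and the last views show the bystanders standing where they were; the hand-in did not report a verdict.

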